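Press a ceramic coaster onto its cork backing

ROBOT

A 6-joint arm with a two-finger parallel gripper is mounted at the origin on the work surface. World frame = base frame: x ahead of the robot, y to its left, z up, the work surface at z = 0. Lengths are in m, angles in rad, forces in N, time in s.
With the tool pointing down it reaches from about 0.15 to 0.775 m from the base axis. Payload 6.1 kg.
Tool frame: the origin (TCP) lies midway between the tips of the shut fingers; the grasp point (between the pads) lies 19 mm behind it (bot.grip_depth is the distance from the TCP to the grasp point, in m); x points along the fingers, z is the direction in which the jaws open and shut, and the axes are right-handed (so a half turn about x gives the same grasp; the last joint's range is limited). The gripper opens to 85 mm and grips with 20 to 120 N. Pads are 22 mm wide; open, the fingers measure 114 mm over their backs; the gripper's body (76 mm by 85 mm) begins 54 mm behind the grasp point. The pads swing forward as they close: fully open they stand 13 mm farther back than shut.
Start: joints at [-1.11, 0.126, -0.04, 1.405, 0, 1.571], TCP at [0.233, -0.47, 0.231] pointing down, gripper open.
Joint ranges: [-2.72, 2.72], [-0.95, 1.95], [-1.27, 1.35], [-1.78, 2.02], [-1.46, 1.47], [-3.14, 3.14]. Speed limits (rad/s): [2.39, 2.39, 3.01, 3.14, 3.14, 3.14].

INTERFACE

Orientations are given as a unit quaternion [x, y, z, w].
In Python, from cell import bot, imaging, workorder, models gives the robot as it stands. The module is installed in compiled form; this text tells all that it offers.
- The arm moves only by the shell command python3 -m crank 'ROWS' [FORCE]. ROWS is JSON, a list of rows, each a list of 7 numbers: the shift along the world's x, y, z as a fraction of full scale, then the turn, a rotation vector about the world's x, y, z as a fraction of full scale, then the finger opening in mm, from 0 to 85.4. In form: [[dx, dy, dz, wx, wy, wz, gripper], ...]. A call has 1 to 20 rows; each row is the pose to reach, as a shift and turn from the pose commanded when the call began; what a row does not reach only later rows make up. Full scale, the value 1, is 10 cm for a shift and 30 degrees for a turn. A row lasts 1/10 s, in which the tool goes at most 50 mm and 8.59 degrees, less where a joint would pass 70% of its speed; a pose out of reach is approached as far as the arm can. A call with a number of a shift or a turn outside -1 to 1 is refused whole. A call with a gripper value outside its range is refused whole. The fingers move at their own pace and stop on an object; FORCE is the grip in N (left out, the last holds). Time passes only in rows, so rows that repeat a pose let the fingers close. It gives the time, the measured TCP pose, the force and the opening at its end, in the units of the state.
- bot.state(): the state, without advancing time (a new reading comes with each control period).
- imaging.grab_frame(name): name is "scene" or "top"; returns a dict with "color" (480x640x3 uint8, red, green, blue), "fx", "fy", "cx", "cy" (pixels), "extrinsics" (4x4, takes a point from camera to world coordinates). Camera axes: x right, y up, looking along -z (the intrinsics and any distortion apply to the point x, -y, -z); pixel columns grow to the right and rows downward; lengths in m; the calibration is good to about 2 mm. A picture is of the moment at which its call begins. There is no depth.
- workorder.job_done(): hands the job in, once; it reports no verdict.
Trained networks look in a picture, given as the dict that the camera call returned (one of the last four; its "shot" number tells which), for a name from the list of things; names that differ only in an ending like _2 or _b are one class to them, and where a whole thing is asked for, a point or a joint stands for the part that bears it (a point fixed in the world has none). Each returns a list of dicts, best first, with "confidence" (0 to 1); they miss things now and then, are a little off and sometimes report something else, mostly with a low value. They report only what shows in the picture. A call takes as long as a camera call. They do not tell look-alikes from the thing itself.
- models.search_frame(label, picture): "uv" ([column, row] in pixels, amid what is visible of it).
- models.masks_of(label, picture): "mask" (480x640 bool, what is visible of it) and "uv" ([column, row] in pixels, amid what is visible of it).
- models.mark_of(label, picture): "uv" ([column, row] in pixels: a listed point, or the origin of a listed thing).
The state is a dict: "t": time; "joints": joint angles; "dq": joint speeds; "effort": joint torques, N m; "eef_pos": TCP position; "eef_rot": TCP orientation; "contact_force": force on the tool from outside, world axes, zero at the start; "moment": the same for the moment, N m; "opening": finger opening in m.
Only numpy, scipy, OpenCV 4.12 (cv2) and the standard library are available. Lean on these libraries where they do the work, as an engineer would, in place of code of your own. Each camera call takes 0.05 s, during which the arm holds its last target. There are 200 camera calls.

TASK

Lift the wooden-handled tamper off its sloping rest, stand it upright on the cork mat and let go, so that you can take a fresh hold of it straight from above. With it, press the coaster in the blue press flat and centrally down until the sprung bed bottoms out level, and keep it bottomed for a good second, without bearing down hard enough to crack the tile. Then stand the tamper upright on the cork mat again and let go, leaving the coaster lying flat in the press and the pots around undisturbed.

Things in the scene. Friction and masses are not known exactly. Their poses are not given: they have to be found in the camera images.
- tamper_mid (a point): The tamper: square aluminium base plate 60 x 60 x 14 mm with a dark-wood handle of square section 26 x 26 mm (faces parallel to the base's sides) standing on its middle; 110 mm tall in all, 0.25 to 0.4 kg. Point on its axis half-way up, 55 mm above the base's underside; z runs from base to handle end, x and y are normal to the handle's faces.
- tamper: The same tamper; origin at the middle of the base's underside, same axes. At the start it lies in its rest with z pointing up at 35 degrees above level, handle end higher, y level, x on its upper side. The 50 mm of handle next to its end stick out free, clear on all sides. Lifting it straight up frees it.
- rest: Light-wood sloping rest, fixed; foot plate 150 x 85 x 10 mm; its sloping cradle, 42 mm wide and up to 80 mm high, supports the tamper's base underside and the handle near the base. Origin at the centre of its underside; the tamper's handle end points to its -x side.
- mat_top (a point): Square cork mat, 120 x 120 x 6 mm, fixed flat on the table; point at the centre of its top face, z up.
- press: Blue press frame, fixed: a square open-topped box 122 x 122 mm and 45 mm high with 12 mm walls (98 mm square inside). Origin at the centre of its underside, z up, x and y along its sides. The coaster lies inside with its top 8 mm below the rim.
- coaster_mid (a point): The coaster: a loose blue ceramic tile with cork glued beneath, 90 x 90 mm, 9 mm thick, 0.11 kg, lying on the sprung bed. Point at its centre, 4.5 mm below its top face; z up, x and y along its sides.
- coaster: The same coaster; origin at the centre of its underside.
- bed (a joint): How far the press's sprung bed is pushed down: 0 at rest, 0.012 m when it bottoms out. It begins to give at about 3 N on the coaster and reaches the bottom at about 11 N; beyond that it is a rigid stop. The tile is taken to crack above 70 N. The bed rocks on its springs if pressed askew or off centre.
- bed_top (a point): Centre of the top face of the sprung aluminium bed under the coaster, 28 mm above the table at rest; its z is the bed's normal.
- mug_red: Bystander: red mug, 82 mm across, 92 tall, loose; origin at the centre of its underside.
- mug_yellow: Bystander: yellow mug, 82 mm across, 92 tall, loose; origin at the centre of its underside.
- bowl_teal: Bystander: green bowl, 130 mm across, 60 tall, loose; origin at the centre of its underside.
- bowl_white: Bystander: white bowl, 120 mm across, 55 tall, loose; origin at the centre of its underside.
- cup_terracotta: Bystander: terracotta cup without handle, 76 mm across, 75 tall, loose; origin at the centre of its underside.
- glaze_jar: Bystander: white jar with a blue band, 64 mm across, 85 tall, loose; origin at the centre of its underside.
Not all that is in view belongs to the job. Leave any pink, turquoise or yellow look-alike of the part that bears mat_top alone.

How it is judged:
By the outcome, as a careful person would: the job done as asked, in the order asked, and still so for the second after the job is handed in, with the robot touching nothing.
It also fails if it takes over 61 s, if anything falls off the work surface, if the arm or the gripper's body presses on something with over 40 N, if the wrist force passes 120 N, or if a joint passes its speed limit or range.

## Working session

There is one attempt and no reset: what is moved stays moved. The work goes in short steps, Python scripts to look and compute and a shell command to move; the robot and the scene stay as the last step left them, time stands still between calls to the robot, and variables do not carry over. Pictures are saved under pics/ and viewed, about 8 in all and at most 12, crops included, and the job is handed in when it is done.

```bash
mkdir -p pics; cat > h.py <<'E'
import numpy as np, cv2
from cell import bot, imaging, workorder, models
from scipy.spatial.transform import Rotation as R
def ray(p,uv):
    T=np.array(p["extrinsics"]);u,v=uv
    d=np.array([(u-p["cx"])/p["fx"],-(v-p["cy"])/p["fy"],-1.])
    return T[:3,3],T[:3,:3]@d
def atz(p,uv,z):
    o,d=ray(p,uv);return o+d*(z-o[2])/d[2]
def tri(l):
    A=np.zeros((3,3));b=np.zeros(3)
    for p,uv in l:
        o,d=ray(p,uv);d=d/np.linalg.norm(d);M=np.eye(3)-np.outer(d,d);A+=M;b+=M@o
    x=np.linalg.solve(A,b);return x
def proj(p,X):
    T=np.array(p["extrinsics"]);c=T[:3,:3].T@(np.array(X)-T[:3,3])
    return np.array([p["cx"]+p["fx"]*c[0]/-c[2],p["cy"]-p["fy"]*c[1]/-c[2]])
def save(p,n,box=None,s=1):
    im=p["color"][:,:,::-1]
    if box: im=im[box[1]:box[3],box[0]:box[2]]
    cv2.imwrite("pics/"+n,cv2.resize(im,None,fx=s,fy=s,interpolation=cv2.INTER_CUBIC))
E
python3 - <<'E'
from h import *
np.set_printoptions(precision=4,suppress=True)
s=imaging.grab_frame("scene");t=imaging.grab_frame("top")
save(s,"s0.png");save(t,"t0.png")
print([k for k in s]);print(np.array(s["extrinsics"])[:3,3],np.array(t["extrinsics"])[:3,3])
for l in ["tamper_mid","tamper","rest","mat_top","press","coaster_mid","bed_top","mug_red","mug_yellow","bowl_teal","bowl_white","cup_terracotta","glaze_jar"]:
    a=models.mark_of(l,s);b=models.mark_of(l,t)
    print(l,[(np.round(x["uv"]),round(x["confidence"],2)) for x in a[:3]],[(np.round(x["uv"]),round(x["confidence"],2)) for x in b[:3]], tri([(s,a[0]["uv"]),(t,b[0]["uv"])]) if a and b else "")
print(bot.state())
E
```

```text
['color', 'fx', 'fy', 'cx', 'cy', 'extrinsics', 'shot']
[1.2342 0.2117 1.1752] [0.343  0.0406 1.2352]
tamper_mid [(array([405., 313.]), 0.71)] [(array([238., 194.]), 0.9)] [0.5772 0.2493 0.0656]
tamper [(array([397., 334.]), 0.81), (array([406., 312.]), 0.17)] [(array([249., 182.]), 0.7)] [0.6116 0.237  0.0304]
rest [(array([405., 328.]), 0.68), (array([260., 218.]), 0.3)] [(array([247., 199.]), 0.75)] [ 0.5768  0.249  -0.0017]
mat_top [(array([306., 283.]), 0.92), (array([228., 154.]), 0.76), (array([497., 317.]), 0.61)] [(array([470., 365.]), 0.95), (array([216., 316.]), 0.81), (array([163., 232.]), 0.77)] [ 0.1556 -0.2415 -0.4932]
press [(array([196., 278.]), 0.87)] [] 
coaster_mid [(array([192., 271.]), 0.74)] [(array([443., 205.]), 0.86)] [ 0.5615 -0.2318  0.0188]
bed_top [] [] 
mug_red [(array([333., 381.]), 0.76), (array([216., 351.]), 0.66)] [(array([293., 137.]), 0.61)] [0.7329 0.1317 0.0047]
mug_yellow [(array([216., 354.]), 0.94)] [(array([399., 140.]), 0.68)] [ 0.7301 -0.1258 -0.0083]
bowl_teal [(array([459., 400.]), 0.71), (array([367., 237.]), 0.63)] [] 
bowl_white [(array([113., 317.]), 0.76), (array([259., 218.]), 0.65)] [(array([495., 152.]), 0.8)] [ 0.7013 -0.3675 -0.0072]
cup_terracotta [(array([260., 222.]), 0.78), (array([333., 382.]), 0.25)] [] 
glaze_jar [(array([367., 237.]), 0.97)] [(array([292., 290.]), 0.69)] [ 0.3565  0.1276 -0.0014]
{'t': 1.4, 'joints': array([-1.11  ,  0.1258, -0.0396,  1.4054,  0.    ,  1.5708]), 'dq': array([-0.0005, -0.0003,  0.0013,  0.0007, -0.0006, -0.0014]), 'effort': array([ -0.002 , -43.5706,  35.3088,   0.0013,  -0.0002,   0.    ]), 'eef_pos': array([ 0.2334, -0.4702,  0.2313]), 'eef_rot': array([ 0.3726,  0.601 , -0.3726,  0.601 ]), 'contact_force': array([-0.4213, -0.7001,  0.7048]), 'moment': array([ 0.0226, -0.0287, -0.0049]), 'opening': 0.08499224330278002}
```

View pics/s0.png

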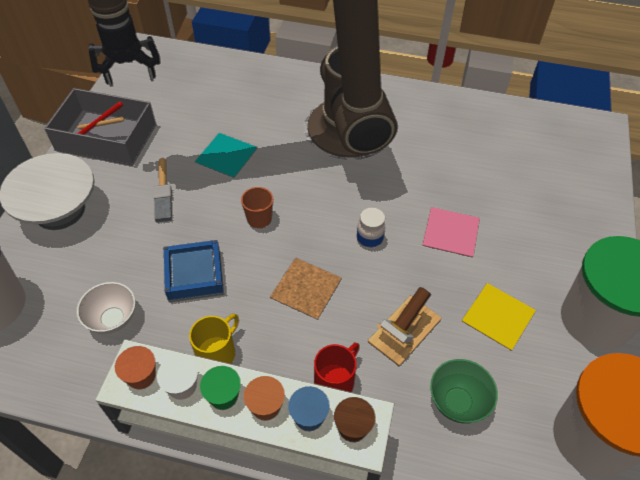

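View pics/t0.png

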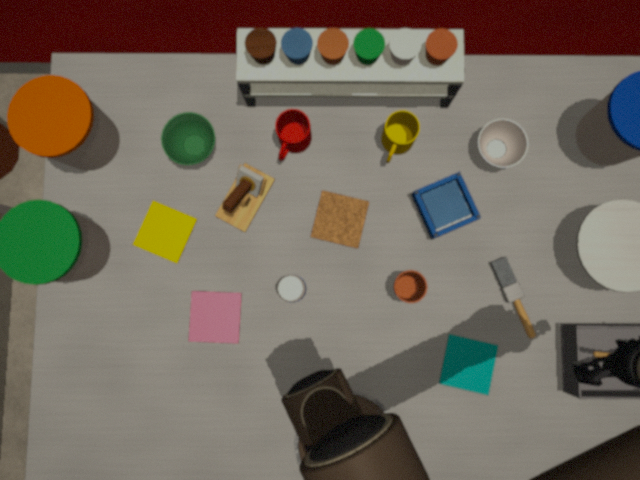

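Picture 1 (scene) and 2 (top): the tamper lies on its rest at scene (410,312) / top (240,195), handle end toward lower-left in top. Mat candidates by scene pixel: cork (306,288), pink (451,231), yellow (499,316), turquoise (227,155). I choose the cork one, top (340,219). The brush at scene (163,190) is not the tamper. The press is at scene (193,270) / top (446,205).

```bash
cat >> h.py <<'E'
def rect(p,mask,z):
    c=max(cv2.findContours(mask.astype(np.uint8),0,2)[0],key=cv2.contourArea)[:,0]
    w=np.array([atz(p,q,z)[:2] for q in c])*1000
    (cx,cy),(a,b),an=cv2.minAreaRect(w.astype(np.float32))
    return np.round([cx,cy,a,b,an%90],1)
E
python3 - <<'E'
from h import *
np.set_printoptions(precision=4,suppress=True)
s=imaging.grab_frame("scene");t=imaging.grab_frame("top")
save(t,"t1.png",(200,150,320,240),6)
for n,p in (("s",s),("t",t)):
    for l,z in (("mat_top",.006),("press",.045),("coaster_mid",.037),("rest",.01)):
        for m in models.masks_of(l,p)[:3]: print(n,l,np.round(m["uv"]),round(m["confidence"],2),rect(p,m["mask"],z))
    hsv=cv2.cvtColor(p["color"],cv2.COLOR_RGB2HSV)
    m=models.masks_of("tamper",p)[0]; mk=m["mask"]; print("tamper",m["uv"],mk.sum())
    # dark wood
    k=mk&(hsv[...,2]<110); 
    c=max(cv2.findContours(k.astype(np.uint8),0,2)[0],key=cv2.contourArea)
    print("handle",n,cv2.boxPoints(cv2.minAreaRect(c)).round(1).tolist())
a=[models.mark_of(l,p)[0]["uv"] for p in (s,t) for l in ("tamper_mid","tamper")]
mid=tri([(s,a[0]),(t,a[2])]);o=tri([(s,a[1]),(t,a[3])]);d=mid-o
print(mid,o,d,np.linalg.norm(d),np.degrees(np.arctan2(d[1],d[0])),np.degrees(np.arcsin(d[2]/np.linalg.norm(d))))
print(bot.state()["t"])
E
```

```text
s mat_top [305. 288.] 0.95 [532.8  17.4 121.4 121.9  76.7]
s mat_top [499. 318.] 0.84 [499.8 440.5 120.5 121.2  68. ]
s mat_top [226. 157.] 0.83 [ 190.  -288.   120.7  121.8   77.7]
s press [194. 288.] 0.6 [ 574.1 -228.5  150.6  124.1   24.4]
s coaster_mid [192. 268.] 0.57 [ 563.  -234.1   87.9   92.5   23.9]
s coaster_mid [335. 368.] 0.36 [713.7 124.7 107.5  88.    6. ]
s rest [398. 340.] 0.6 [585.5 244.9  89.2 151.5  62.6]
s rest [465. 390.] 0.19 [691.3 383.1 130.2 135.8  55.4]
tamper [405.0, 317.7] 991
handle s [[392.70001220703125, 323.8999938964844], [419.8999938964844, 285.3999938964844], [435.5, 296.3999938964844], [408.29998779296875, 334.8999938964844]]
t mat_top [216. 318.] 0.95 [290.1 318.1 126.5 122.9  86.8]
t mat_top [165. 235.] 0.92 [492.3 446.4 120.  119.9  67.3]
t mat_top [339. 219.] 0.76 [526.8  22.8 124.7 122.4  76.5]
t press [432. 211.] 0.62 [ 555.2 -225.8  124.6  133.1   23.5]
t press [238. 188.] 0.51 [581.9 251.   69.2 115.1  65.8]
t press [446. 207.] 0.16 [ 557.1 -226.5   89.2   91.4   23.6]
t coaster_mid [443. 204.] 0.9 [ 558.1 -227.4   89.9   90.    23.7]
t rest [247. 209.] 0.61 [578.3 252.7  85.1 148.5  61.6]
tamper [242.4, 189.2] 889
handle t [[217.39999389648438, 202.8000030517578], [244.1999969482422, 174.60000610351562], [256.0, 185.89999389648438], [229.1999969482422, 214.0]]
[0.5774 0.2504 0.073 ] [0.6142 0.232  0.0298] [-0.0368  0.0183  0.0432] 0.05959743401295187 153.50604164423322 46.43747768378446
2.2
```

View pics/t1.png

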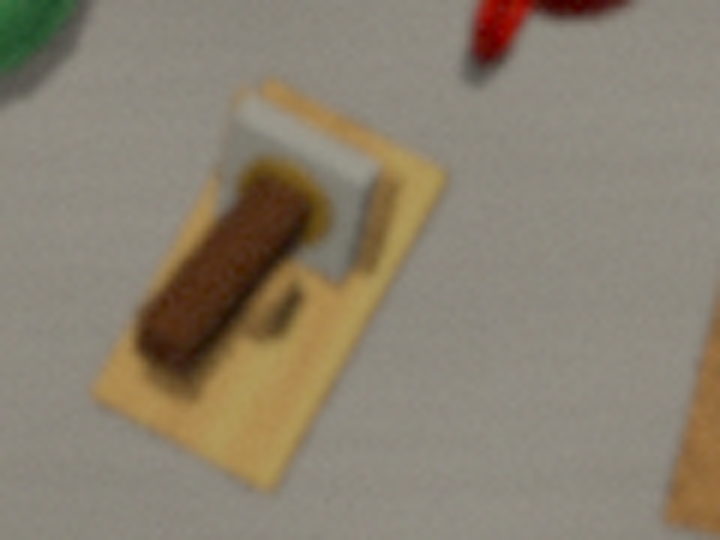

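Picture 3: the crop confirms the tamper: square metal plate at crop (300,180), dark handle ending at (165,345), on the light-wood rest. The two cameras disagree by a steady 6 to 7 mm, which I'll settle against the gripper once it is hovering over the tamper.

```bash
cat >> h.py <<'E'
np.set_printoptions(precision=3,suppress=True)
def RM(q): return R.from_quat(q)
def frame(x,z):  # tool rotation from x axis and jaw axis
    x=np.array(x,float);x/=np.linalg.norm(x);z=np.array(z,float);z-=x*(z@x);z/=np.linalg.norm(z)
    return R.from_matrix(np.c_[x,np.cross(z,x),z])
def plan(gp,Rt,depth=None):
    """rows (fractions) from current pose to grasp point gp, rotation Rt; flips jaws if nearer"""
    st=bot.state();d=bot.grip_depth if depth is None else depth
    R0=RM(st["eef_rot"]);F=R.from_rotvec([np.pi,0,0])
    out=[]
    for Q in (Rt,Rt*F):
        rv=(Q*R0.inv()).as_rotvec(); tcp=np.array(gp)+Q.apply([1,0,0])*d
        out.append((np.linalg.norm(rv),(tcp-st["eef_pos"])/.1,rv/np.radians(30),tcp,Q.as_quat()))
    out.sort(key=lambda o:o[0])
    for o in out: print("ang %.0f"%np.degrees(o[0]),"shift",o[1],"turn",o[2],"tcp",o[3])
    return out
def h_(a): return np.array([np.cos(np.radians(a)),np.sin(np.radians(a)),0])
up=np.array([0,0,1.])
E
python3 - <<'E'
from h import *
st=bot.state();R0=RM(st["eef_rot"]);print(R0.as_matrix(),bot.grip_depth)
h=h_(152);z=np.cos(np.radians(35))*h+np.sin(np.radians(35))*up
mid=np.array([.580,.249,.078]);g=mid+.035*z;y=np.cross(up,h)
print("grasp",g)
for phi in (0,40):
    f=np.radians(phi);t=-np.sin(f)*h-np.cos(f)*up
    print(phi);plan(g-.10*t,frame(t,y))
E
```

```text
[[-0.     0.896  0.445]
 [ 0.     0.445 -0.896]
 [-1.     0.    -0.   ]] 0.0187
grasp [0.555 0.262 0.098]
0
ang 54 shift [ 3.213  7.327 -0.519] turn [-0.     0.    -1.813] tcp [0.555 0.262 0.179]
ang 126 shift [ 3.213  7.327 -0.519] turn [-0.    -0.     4.187] tcp [0.555 0.262 0.179]
40
ang 67 shift [ 2.751  7.572 -0.709] turn [-0.019 -1.383 -1.737] tcp [0.509 0.287 0.16 ]
ang 129 shift [ 2.751  7.572 -0.709] turn [-1.63   0.023  3.984] tcp [0.509 0.287 0.16 ]
```

```bash
R4='[[0.35,1,0,-0.41,0,1,85],[0.35,1,0,-0.41,0,1,85],[0.35,1,0,-0.41,0,1,85],[0.35,1,0,-0.41,0,1,85]]'
python3 -m crank '[[0.35,1,0,-0.41,0,1,85],[0.35,1,0,-0.41,0,1,85],[0.35,1,0,-0.41,0,1,85],[0.35,1,0,-0.41,0,1,85]]' 30
python3 -m crank '[[0.35,1,0,-0.41,0,1,85],[0.35,1,0,-0.41,0,1,85],[0.35,1,0,-0.41,0,1,85],[0.35,1,0,-0.41,0,1,85]]'
python3 -m crank '[[0.35,1,0,-0.41,0,1,85],[0.35,1,0,-0.41,0,1,85],[0.35,1,0,-0.41,0,1,85],[0.35,1,0,-0.41,0,1,85]]'
python3 -m crank '[[0.35,1,0,-0.41,0,1,85],[0.35,1,0,-0.41,0,1,85],[0.35,1,0,-0.41,0,1,85],[0.35,1,0,-0.41,0,1,85]]'
python3 -c "
from h import *
print(bot.state()['joints'])
h=h_(152);z=np.cos(np.radians(35))*h+np.sin(np.radians(35))*up
g=np.array([.580,.249,.078])+.035*z;y=np.cross(up,h);f=np.radians(40);t=-np.sin(f)*h-np.cos(f)*up
plan(g-.10*t,frame(t,y))"
```

```text
t: 2.6
eef_pos: [0.269, -0.3685, 0.2316]
eef_rot: [0.135, 0.634, -0.264, 0.714]
contact_force: [0.2, -0.1, 0.0]
opening: 0.085
t: 3.0
eef_pos: [0.3042, -0.2681, 0.2315]
eef_rot: [-0.11, 0.615, -0.136, 0.769]
contact_force: [-0.7, 0.0, 0.6]
opening: 0.0849
t: 3.4
eef_pos: [0.3393, -0.1677, 0.2313]
eef_rot: [-0.346, 0.548, 0.004, 0.762]
contact_force: [0.3, -0.1, -0.6]
opening: 0.0851
t: 3.8
eef_pos: [0.3743, -0.067, 0.2312]
eef_rot: [-0.555, 0.437, 0.143, 0.694]
contact_force: [-0.6, -1.1, 0.2]
opening: 0.0846
[ 0.086 -0.695 -0.814  0.826 -0.342  0.44 ]
ang 1 shift [ 1.342  3.54  -0.708] turn [-0.003  0.008 -0.048] tcp [0.509 0.287 0.16 ]
ang 179 shift [ 1.342  3.54  -0.708] turn [-3.419  1.755  4.565] tcp [0.509 0.287 0.16 ]
```

```bash
python3 -m crank '[[0.34,0.9,0,0,0,0,85],[0.34,0.9,0,0,0,0,85],[0.34,0.9,0,0,0,0,85]]'
python3 -m crank '[[0.34,0.9,0,0,0,0,85],[0.34,0.9,0,0,0,0,85],[0.34,0.9,0,0,0,0,85]]'
python3 -m crank '[[0.34,0.9,0,0,0,0,85],[0.34,0.9,0,0,0,0,85],[0.34,0.9,0,0,0,0,85]]'
python3 -m crank '[[0.33,0.84,-0.5,0,0,0,85],[0.33,0.84,-0.5,0,0,0,85],[0.33,0.84,-0.5,0,0,0,85],[0.33,0.84,-0.5,0,0,0,85]]'
python3 - <<'E'
from h import *
st=bot.state();print(st["joints"],st["eef_pos"])
s=imaging.grab_frame("scene");t=imaging.grab_frame("top")
Q=RM(st["eef_rot"]);e=st["eef_pos"]
A=s["color"][:,:,::-1].copy();B=t["color"][:,:,::-1].copy()
for p,I in ((s,A),(t,B)):
    for c in (-.0425,.0425):
        u=proj(p,e+Q.apply([-.013,0,c]));print(u);cv2.drawMarker(I,tuple(int(round(x)) for x in u),(255,0,255),0,5,1)
cv2.imwrite("pics/m.png",np.hstack([cv2.resize(A[230:350,360:480],(400,400),interpolation=2),cv2.resize(B[130:250,180:300],(400,400),interpolation=2)]))
E
```

```text
t: 4.1
eef_pos: [0.4087, 0.025, 0.2315]
eef_rot: [-0.553, 0.437, 0.142, 0.695]
contact_force: [0.4, 0.5, -0.5]
opening: 0.0856
t: 4.4
eef_pos: [0.4431, 0.1142, 0.2304]
eef_rot: [-0.552, 0.439, 0.141, 0.695]
contact_force: [-1.1, 0.4, 0.2]
opening: 0.0848
t: 4.7
eef_pos: [0.477, 0.2033, 0.23]
eef_rot: [-0.552, 0.44, 0.14, 0.695]
contact_force: [1.2, -0.5, 0.1]
opening: 0.0849
t: 5.1
eef_pos: [0.5082, 0.2829, 0.1798]
eef_rot: [-0.552, 0.441, 0.139, 0.694]
contact_force: [-0.5, -0.5, 0.3]
opening: 0.0851
[ 0.829  0.053 -0.395  0.904 -0.67   1.23 ] [0.508 0.283 0.18 ]
[424.786 240.896]
[460.716 264.434]
[230.748 226.993]
[194.821 208.074]
```

View pics/m.png

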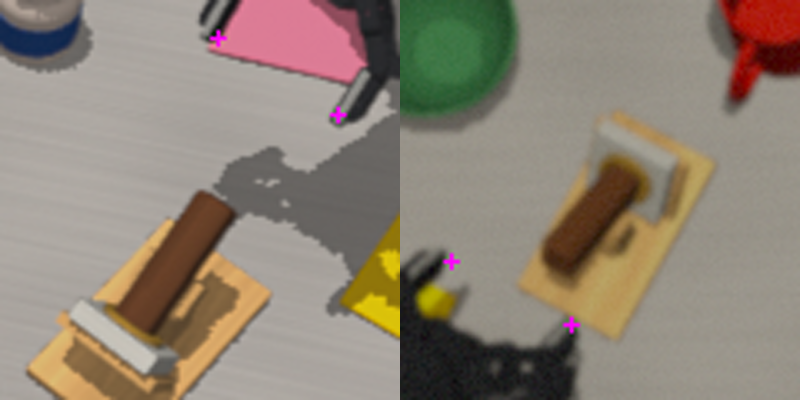

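Picture 4: the scene crop shows both fingertips near my projected marks, (218,38) and (338,115). In the top crop they are within about 2 px. So the calibration error is split between the cameras and averaging them is fair.

```bash
python3 - <<'E'
from h import *
s=imaging.grab_frame("scene");t=imaging.grab_frame("top")
c=np.array([-.003,.0035,0])
def tric(us,ut):
    A=np.zeros((3,3));b=np.zeros(3)
    for p,uv,k in ((s,us,c),(t,ut,-c)):
        o,d=ray(p,uv);o=o+k;d/=np.linalg.norm(d);M=np.eye(3)-np.outer(d,d);A+=M;b+=M@o
    return np.linalg.solve(A,b)
print("end",tric((425,291),(227.1,208.6)),tric((424.5,290),(227,209)))
for l in ("tamper_mid","tamper","rest","coaster_mid"):
    a=models.mark_of(l,s);b=models.mark_of(l,t)
    if a and b: print(l,tric(a[0]["uv"],b[0]["uv"]),a[0]["uv"],b[0]["uv"])
h=h_(152);z=np.cos(np.radians(35))*h+np.sin(np.radians(35))*up;x=-np.sin(np.radians(35))*h+np.cos(np.radians(35))*up;y=np.cross(z,x)
# fit mid to handle silhouette corners: reproject model end-face for hypotheses
for mz in (.070,.078,.086):
    m=np.array([.580,.249,mz])
    for n,p,k in (("s",s,c),("t",t,-c)): print(mz,n,"end",proj(p,m+.055*z-k),"platetop",proj(p,m-.041*z+.03*x-k),"o",proj(p,m-.055*z-k))
E
```

```text
end [0.537 0.273 0.102] [0.536 0.273 0.104]
tamper_mid [0.58  0.252 0.077] [408.9, 312.7] [237.9, 192.3]
tamper [0.618 0.231 0.043] [393.7, 334.3] [249.7, 179.6]
rest [0.584 0.248 0.013] [404.4, 328.8] [246.0, 195.7]
coaster_mid [ 0.561 -0.228  0.03 ] [193.6, 269.4] [442.5, 205.4]
0.07 s end [422.674 291.912] platetop [392.156 330.073] o [392.223 335.725]
0.07 t end [228.112 207.402] platetop [251.081 173.756] o [252.038 179.064]
0.078 s end [423.243 289.849] platetop [392.573 328.181] o [392.631 333.905]
0.078 t end [227.392 206.791] platetop [250.539 172.937] o [251.518 178.301]
0.086 s end [423.818 287.764] platetop [392.994 326.268] o [393.043 332.067]
0.086 t end [226.662 206.17 ] platetop [249.991 172.107] o [250.99  177.529]
```

```bash
python3 -c "
from h import *
h=h_(152);z=np.cos(np.radians(35))*h+np.sin(np.radians(35))*up
g=np.array([.579,.2515,.076])+.035*z;y=np.cross(up,h);f=np.radians(40);t=-np.sin(f)*h-np.cos(f)*up
plan(g-.08*t,frame(t,y));plan(g,frame(t,y))"
```

```text
ang 1 shift [ 0.105 -0.002 -0.386] turn [-0.008  0.011 -0.022] tcp [0.519 0.283 0.143]
ang 180 shift [ 0.105 -0.002 -0.386] turn [-3.423  1.778  4.584] tcp [0.519 0.283 0.143]
ang 1 shift [ 0.559 -0.243 -0.999] turn [-0.008  0.011 -0.022] tcp [0.564 0.259 0.082]
ang 180 shift [ 0.559 -0.243 -0.999] turn [-3.423  1.778  4.584] tcp [0.564 0.259 0.082]
```

```bash
python3 -m crank '[[0.1,0,-0.39,0,0,-0.02,85],[0.25,-0.08,-0.59,0,0,-0.02,85],[0.4,-0.16,-0.79,0,0,-0.02,85],[0.56,-0.24,-1,0,0,-0.02,85],[0.56,-0.24,-1,0,0,-0.02,85],[0.56,-0.24,-1,0,0,-0.02,85]]' 30
python3 -m crank '[[0,0,0,0,0,0,10],[0,0,0,0,0,0,10],[0,0,0,0,0,0,10],[0,0,0,0,0,0,10],[0,0,0,0,0,0,10],[0,0,0,0,0,0,10],[0,0,0,0,0,0,10],[0,0,0,0,0,0,10]]' 80
python3 - <<'E'
from h import *
print(bot.state()["contact_force"],bot.state()["moment"])
s=imaging.grab_frame("scene");t=imaging.grab_frame("top")
cv2.imwrite("pics/g.png",np.hstack([cv2.resize(s["color"][230:350,360:480,::-1],(400,400),interpolation=2),cv2.resize(t["color"][130:250,180:300,::-1],(400,400),interpolation=2)]))
E
```

```text
t: 6.3
eef_pos: [0.5642, 0.2593, 0.081]
eef_rot: [-0.549, 0.443, 0.135, 0.696]
contact_force: [-0.2, -0.5, 0.7]
opening: 0.0849
t: 7.1
eef_pos: [0.5644, 0.26, 0.0819]
eef_rot: [-0.549, 0.442, 0.135, 0.696]
contact_force: [-4.4, 0.6, 5.9]
opening: 0.0251
[-4.426  0.646  5.868] [-0.007  0.678 -0.182]
```

View pics/g.png

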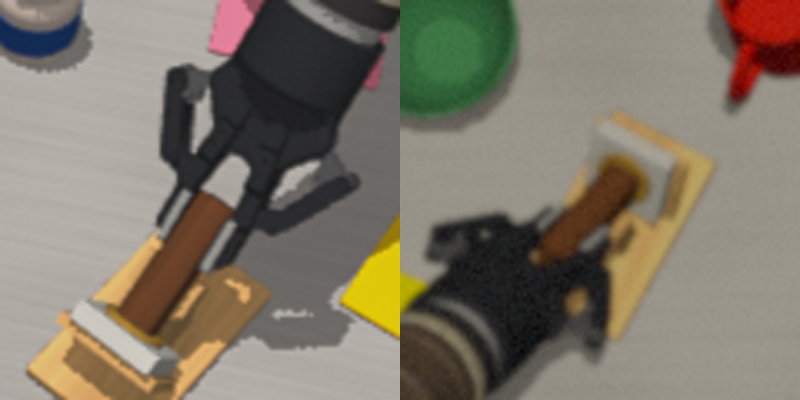

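Picture 5: the fingers hold the handle end squarely (opening 25 mm), with scene-crop contact at (200,230). Next I lift straight up.

```bash
python3 -m crank '[[0,0,0.1,0,0,0,10],[0,0,0.2,0,0,0,10],[0,0,0.35,0,0,0,10],[0,0,0.5,0,0,0,10],[0,0,0.65,0,0,0,10],[0,0,0.8,0,0,0,10],[0,0,1,0,0,0,10]]'
python3 -m crank '[[0,-0.1,0.2,0.07,0.13,0,10],[-0.05,-0.4,0.4,0.14,0.26,0,10],[-0.1,-0.6,0.4,0.28,0.52,0,10],[-0.1,-0.8,0.4,0.42,0.78,0,10],[-0.1,-1,0.4,0.46,0.86,0,10],[-0.1,-1,0.4,0.46,0.86,0,10]]'
python3 -m crank '[[0,-0.2,0,0.1,0.2,0,10],[0,-0.5,0,0.21,0.4,0,10],[0,-0.8,0,0.4,0.75,0,10],[0,-1,0,0.4,0.755,0,10],[0,-1,0,0.4,0.755,0,10]]'
python3 - <<'E'
from h import *
st=bot.state();Q=RM(st["eef_rot"]);print(st["contact_force"],st["joints"],Q.as_matrix())
print("grasp pt",st["eef_pos"]-Q.apply([bot.grip_depth,0,0]))
s=imaging.grab_frame("scene");t=imaging.grab_frame("top")
cv2.imwrite("pics/l.png",np.hstack([cv2.resize(s["color"][160:320,280:440,::-1],(400,400),interpolation=2),cv2.resize(t["color"][130:290,220:380,::-1],(400,400),interpolation=2)]))
E
```

```text
t: 7.9
eef_pos: [0.5638, 0.2594, 0.1812]
eef_rot: [-0.549, 0.443, 0.135, 0.696]
contact_force: [-0.4, -0.4, -3.4]
opening: 0.025
t: 8.5
eef_pos: [0.5558, 0.1565, 0.222]
eef_rot: [-0.417, 0.569, 0.304, 0.641]
contact_force: [0.9, 1.4, -4.7]
opening: 0.025
t: 9.0
eef_pos: [0.5557, 0.0566, 0.219]
eef_rot: [-0.28, 0.649, 0.437, 0.556]
contact_force: [0.6, 1.3, -4.5]
opening: 0.0253
[ 0.631  1.311 -4.486] [0.032 0.381 0.233 1.648 0.131 0.515] [[-0.225 -0.849  0.477]
 [ 0.123  0.461  0.879]
 [-0.966  0.257  0.001]]
grasp pt [0.56  0.054 0.237]
```

View pics/l.png

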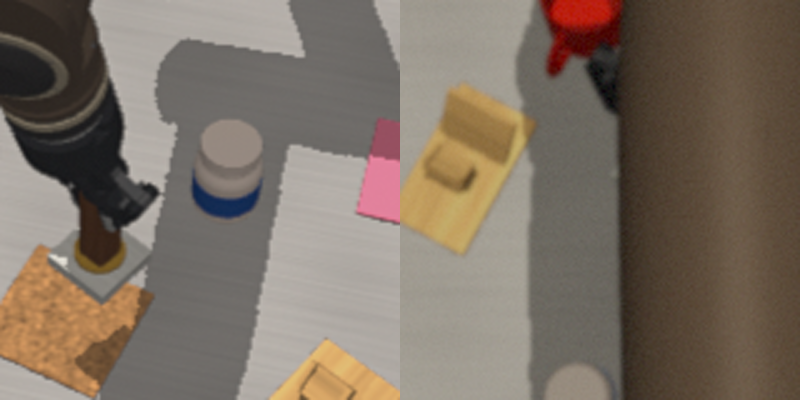

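```bash
python3 - <<'E'
from h import *
s=imaging.grab_frame("scene")
c=np.array([-.003,.0035,0]);g=np.array([.56,.054,.237])
for dz in (.09,.076,.04): print(proj(s,g-[0,0,dz]-c))
b=g-[0,0,.076]
hh=h_(152)*.03;yy=h_(62)*.03
for sx,sy in ((1,1),(1,-1),(-1,1),(-1,-1)): print(proj(s,b+sx*hh+sy*yy-c))
m=models.masks_of("tamper",s);print(m[0]["uv"],m[0]["confidence"])
mk=m[0]["mask"].astype(np.uint8);ct=max(cv2.findContours(mk,0,2)[0],key=cv2.contourArea);print(cv2.approxPolyDP(ct,2,True)[:,0].tolist())
E
```

```text
[317.597 265.604]
[317.641 261.676]
[317.757 251.234]
[338.925 260.833]
[316.557 244.392]
[318.769 279.672]
[296.293 262.521]
[322.4, 261.4] 0.78
[[313, 238], [312, 250], [302, 258], [301, 265], [322, 280], [341, 264], [341, 259], [332, 252], [325, 251], [320, 242]]
```

```bash
python3 -m crank '[[-0.15,-0.17,-0.2,0,0,0,10],[-0.3,-0.34,-0.4,0,0,0,10],[-0.3,-0.34,-0.6,0,0,0,10],[-0.3,-0.34,-0.8,0,0,0,10],[-0.3,-0.34,-1,0,0,0,10],[-0.3,-0.34,-1,0,0,0,10]]'
python3 -m crank '[[0,0,-0.15,0,0,0,10],[0,0,-0.25,0,0,0,10],[0,0,-0.34,0,0,0,10],[0,0,-0.37,0,0,0,10],[0,0,-0.37,0,0,0,10]]'
python3 -m crank '[[0,0,-0.02,0,0,0,10],[0,0,-0.02,0,0,0,10]]' 30
python3 -c "
from h import *
st=bot.state();Q=RM(st['eef_rot']);print(st['contact_force'],st['moment'],st['eef_pos']-Q.apply([bot.grip_depth,0,0]))"
```

```text
t: 9.8
eef_pos: [0.5226, 0.0271, 0.1199]
eef_rot: [-0.282, 0.647, 0.439, 0.555]
contact_force: [-0.3, 0.3, -4.2]
opening: 0.0251
t: 10.3
eef_pos: [0.5242, 0.0259, 0.0842]
eef_rot: [-0.281, 0.647, 0.439, 0.557]
contact_force: [-0.5, -0.0, -4.8]
opening: 0.0252
t: 10.5
eef_pos: [0.5246, 0.0257, 0.0825]
eef_rot: [-0.281, 0.647, 0.439, 0.557]
contact_force: [-0.4, -0.3, -3.7]
opening: 0.0251
[-0.45  -0.326 -3.668] [-0.254 -0.409 -0.023] [0.529 0.023 0.101]
```

```bash
python3 -m crank '[[0,0,-0.02,0,0,0,10],[0,0,-0.02,0,0,0,10]]'
python3 -m crank '[[0,0,-0.015,0,0,0,10],[0,0,-0.015,0,0,0,10]]'
python3 -m crank '[[0,0,-0.015,0,0,0,10],[0,0,-0.015,0,0,0,10]]'
```

```text
t: 10.7
eef_pos: [0.5245, 0.0257, 0.0802]
eef_rot: [-0.281, 0.647, 0.439, 0.557]
contact_force: [-0.1, -0.1, -3.6]
opening: 0.0251
t: 10.9
eef_pos: [0.5244, 0.0257, 0.0786]
eef_rot: [-0.281, 0.647, 0.439, 0.557]
contact_force: [-1.0, 0.4, -3.1]
opening: 0.0255
t: 11.1
eef_pos: [0.5243, 0.0258, 0.0771]
eef_rot: [-0.281, 0.647, 0.439, 0.557]
contact_force: [0.3, -1.0, -3.8]
opening: 0.025
```

```bash
python3 -m crank '[[0,0,-0.015,0,0,0,10],[0,0,-0.015,0,0,0,10]]'
python3 -m crank '[[0,0,-0.01,0,0,0,10],[0,0,-0.01,0,0,0,10]]'
python3 - <<'E'
from h import *
st=bot.state();print(st["contact_force"],st["moment"])
s=imaging.grab_frame("scene")
save(s,"p.png",(260,210,350,320),5)
E
```

```text
t: 11.3
eef_pos: [0.5246, 0.0257, 0.0763]
eef_rot: [-0.281, 0.647, 0.439, 0.557]
contact_force: [-1.1, -1.3, 0.3]
opening: 0.0253
t: 11.5
eef_pos: [0.5246, 0.0256, 0.0763]
eef_rot: [-0.281, 0.647, 0.438, 0.557]
contact_force: [-1.6, -1.7, 7.3]
opening: 0.0249
[-1.633 -1.738  7.271] [-0.1    0.692  0.129]
```

View pics/p.png

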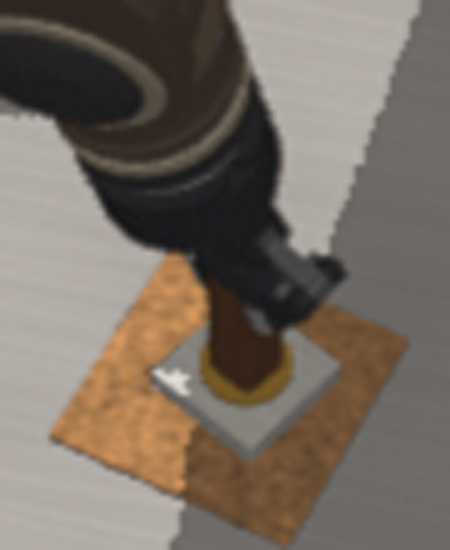

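Picture 7: the tamper stands on the cork mat with its plate at about crop (245,400), well inside the mat. Contact is felt, so I release and back out along the tool axis.

```bash
python3 -m crank '[[0,0,0.008,0,0,0,30],[0,0,0.008,0,0,0,45],[0,0,0.008,0,0,0,70],[0,0,0.008,0,0,0,85],[0,0,0.008,0,0,0,85],[0,0,0.008,0,0,0,85],[0,0,0.008,0,0,0,85]]'
python3 -m crank '[[0.05,-0.03,0.2,0,0,0,85],[0.11,-0.06,0.5,0,0,0,85],[0.22,-0.12,0.97,0,0,0,85],[0.22,-0.12,0.97,0,0,0,85],[0.22,-0.12,0.97,0,0,0,85]]'
python3 - <<'E'
from h import *
s=imaging.grab_frame("scene");t=imaging.grab_frame("top")
cv2.imwrite("pics/r.png",np.hstack([cv2.resize(s["color"][200:320,250:370,::-1],(400,400),interpolation=2),cv2.resize(t["color"][150:270,280:400,::-1],(400,400),interpolation=2)]))
for p in (s,t):
    for l in ("tamper_mid","tamper"): print(l,[(x["uv"],x["confidence"]) for x in models.mark_of(l,p)[:1]])
st=bot.state();plan([.5293,.0233,.13],frame([0,0,-1],h_(62)));print(st["joints"],st["contact_force"])
E
```

```text
t: 12.25
eef_pos: [0.5244, 0.0258, 0.0755]
eef_rot: [-0.281, 0.647, 0.439, 0.557]
contact_force: [0.3, -0.4, -0.4]
opening: 0.0853
t: 12.75
eef_pos: [0.5474, 0.0136, 0.1736]
eef_rot: [-0.282, 0.646, 0.438, 0.558]
contact_force: [-0.1, -0.7, 0.1]
opening: 0.0849
tamper_mid [([307.1, 272.0], 0.62)]
tamper [([310.0, 287.2], 0.97)]
tamper_mid [([337.9, 214.0], 0.66)]
tamper [([333.5, 221.2], 0.58)]
ang 15 shift [-0.164  0.094 -0.603] turn [-0.24  -0.433  0.008] tcp [0.529 0.023 0.111]
ang 180 shift [-0.164  0.094 -0.603] turn [-0.677  0.375 -5.942] tcp [0.529 0.023 0.111]
[-0.037  0.365  0.106  1.544  0.116  0.442] [ 0.248  0.641 -0.766]
```

View pics/r.png

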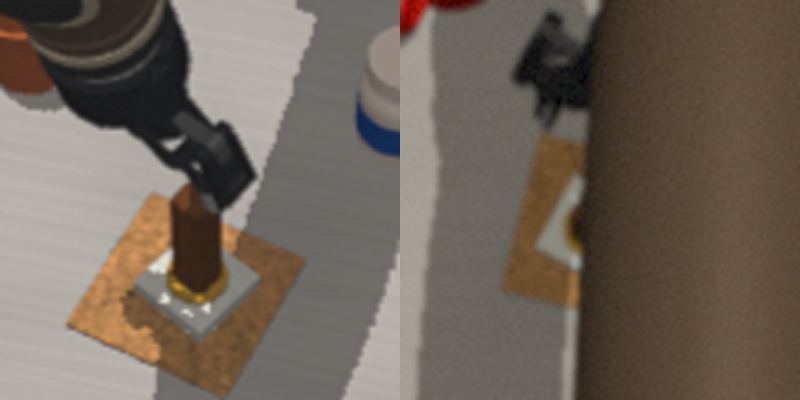

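Picture 8: the tamper stands free and upright on the mat, plate corners at scene crop (133,281), (203,328) and (262,278). I check its position along the pads before taking it from above.

```bash
python3 - <<'E'
from h import *
s=imaging.grab_frame("scene");c=np.array([-.003,.0035,0])
print(atz(s,(309.3,284),.02)+c,atz(s,(310,287.2),.006)+c,atz(s,(307.1,272),.061)+c, atz(s,(310,260.5-0),.116)+c)
L,F,Rr=[atz(s,(250+a/3.333,200+b/3.333),.02)+c for a,b in((133,281),(203,328),(262,278))]
print(L,F,Rr,np.degrees(np.arctan2(*(F-L)[1::-1])),np.degrees(np.arctan2(*(Rr-F)[1::-1])))
E
```

```text
[0.529 0.028 0.02 ] [0.528 0.03  0.006] [0.526 0.023 0.061] [0.531 0.031 0.116]
[ 0.54  -0.013  0.02 ] [0.564 0.041 0.02 ] [0.517 0.069 0.02 ] 66.35205147948925 148.81730873608865
```

```bash
python3 -m crank '[[-0.1,0.05,0,-0.12,-0.22,0,85],[-0.18,0.11,0,-0.24,-0.43,0,85],[-0.18,0.11,-0.2,-0.24,-0.433,0,85],[-0.18,0.11,-0.5,-0.24,-0.433,0,85],[-0.18,0.11,-0.8,-0.24,-0.433,0,85],[-0.18,0.11,-1,-0.24,-0.433,0,85],[-0.18,0.11,-1,-0.24,-0.433,0,85]]'
python3 -c "
from h import *
plan([.529,.0245,.088],frame([0,0,-1],h_(62)))"
```

```text
t: 13.8
eef_pos: [0.5258, 0.0248, 0.0695]
eef_rot: [-0.362, 0.608, 0.364, 0.606]
contact_force: [-0.1, 0.5, -0.0]
opening: 0.085
ang 0 shift [ 0.032 -0.003 -0.002] turn [ 0.    -0.007  0.007] tcp [0.529 0.025 0.069]
ang 180 shift [ 0.032 -0.003 -0.002] turn [-0.011 -0.    -5.993] tcp [0.529 0.025 0.069]
```

```bash
python3 -m crank '[[0.03,0,0,0,0,0,60],[0.03,0,0,0,0,0,10],[0.03,0,0,0,0,0,10],[0.03,0,0,0,0,0,10],[0.03,0,0,0,0,0,10],[0.03,0,0,0,0,0,10],[0.03,0,0,0,0,0,10]]' 70
python3 -m crank '[[0,0,0.1,0,0,0,10],[0,0,0.3,0,0,0,10],[0,0,0.5,0,0,0,10],[0,0,0.7,0,0,0,10],[0,0,0.9,0,0,0,10]]'
python3 -m crank '[[0,-0.2,0,0,0,-0.15,10],[0.05,-0.5,0,0,0,-0.35,10],[0.1,-0.8,0,0,0,-0.6,10],[0.12,-1,0,0,0,-0.8,10],[0.12,-1,0,0,0,-0.8,10]]'
python3 -m crank '[[0.05,-0.3,0,0,0,-0.2,10],[0.1,-0.6,0,0,0,-0.47,10],[0.15,-0.9,0,0,0,-0.47,10],[0.15,-1,0,0,0,-0.47,10],[0.15,-1,0,0,0,-0.47,10]]'
python3 -m crank '[[0.04,-0.3,0,0,0,0,10],[0.04,-0.57,0,0,0,0,10],[0.04,-0.57,0,0,0,0,10],[0.04,-0.57,0,0,0,0,10],[0.04,-0.57,0,0,0,0,10]]'
python3 - <<'E'
from h import *
st=bot.state();print(st["joints"],st["contact_force"],st["moment"])
s=imaging.grab_frame("scene");t=imaging.grab_frame("top")
cv2.imwrite("pics/q.png",np.hstack([cv2.resize(s["color"][205:325,130:250,::-1],(400,400),interpolation=2),cv2.resize(t["color"][145:265,390:510,::-1],(400,400),interpolation=2)]))
for p in (s,t):
    for l in ("tamper","coaster"): print(l,[(x["uv"],round(x["confidence"],2)) for x in models.mark_of(l,p)[:1]])
plan([.561,-.233,.12],frame([0,0,-1],h_(23.7)))
E
```

```text
t: 14.5
eef_pos: [0.5319, 0.0245, 0.0734]
eef_rot: [-0.364, 0.606, 0.362, 0.608]
contact_force: [-0.8, -1.9, 5.5]
opening: 0.0251
t: 15.0
eef_pos: [0.5307, 0.0251, 0.163]
eef_rot: [-0.363, 0.606, 0.363, 0.607]
contact_force: [0.8, -0.1, -3.3]
opening: 0.0253
t: 15.5
eef_pos: [0.5431, -0.0771, 0.162]
eef_rot: [-0.228, 0.669, 0.227, 0.67]
contact_force: [-0.2, -0.1, -3.6]
opening: 0.025
t: 16.0
eef_pos: [0.5581, -0.1756, 0.162]
eef_rot: [-0.145, 0.692, 0.145, 0.692]
contact_force: [-1.0, 1.2, -3.9]
opening: 0.0251
t: 16.5
eef_pos: [0.5623, -0.2306, 0.1626]
eef_rot: [-0.146, 0.691, 0.145, 0.693]
contact_force: [-0.5, 0.5, -3.2]
opening: 0.0249
[-0.389  0.288  0.012  1.292  0.     0.767] [-0.466  0.454 -3.174] [ 0.025 -0.017 -0.038]
tamper [([188.0, 250.7], 0.95)]
coaster [([191.6, 273.2], 0.75)]
tamper [([445.6, 201.5], 0.68)]
coaster [([446.4, 205.3], 0.7)]
ang 0 shift [-0.015 -0.014 -0.614] turn [ 0.002  0.004 -0.001] tcp [ 0.561 -0.233  0.101]
ang 180 shift [-0.015 -0.014 -0.614] turn [-0.007  0.004  5.999] tcp [ 0.561 -0.233  0.101]
```

View pics/q.png

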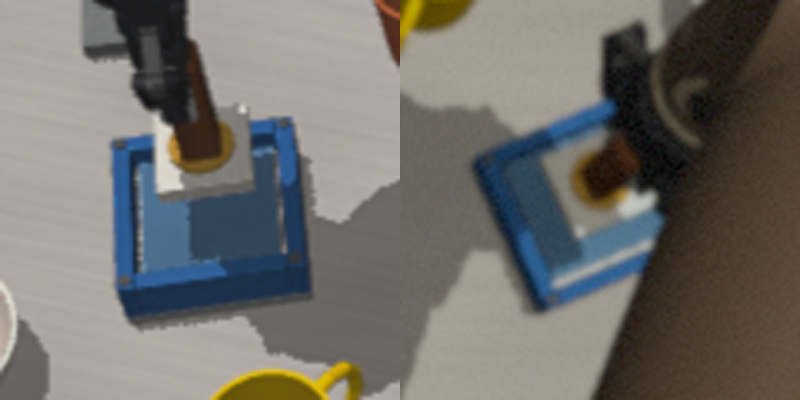

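Picture 9: the tamper is held from above over the press (plate at scene crop (204,149), press rim corners (118,145), (283,122), (300,258), (122,283)), aligned with it. I work out the remaining offset.

```bash
python3 - <<'E'
from h import *
s=imaging.grab_frame("scene");t=imaging.grab_frame("top")
f=lambda a,b:(130+a/3.333,205+b/3.333); g=lambda a,b:(390+(a-400)/3.333,145+b/3.333)
P=[atz(s,f(*q),.109) for q in ((157,115),(250,105),(254,183),(158,194))]
print("plate top s",np.array(P),np.mean(P,0),np.degrees(np.arctan2(*(P[3]-P[2])[1::-1])))
Rm=[atz(s,f(*q),.045) for q in ((118,142),(285,120),(303,260),(122,285))]
print("press rim s",np.mean(Rm,0),[np.linalg.norm(Rm[i]-Rm[i-1]) for i in range(4)])
for m in models.masks_of("coaster",s)[:1]: print("coaster s",rect(s,m["mask"],.037))
print("tamper mark s",atz(s,(188,250.7),.095),"t",atz(t,(445.6,201.5),.095))
print("coaster mark t",atz(t,(446.4,205.3),.028))
st=bot.state();print("grasp",st["eef_pos"])
for z,n in((.095,"base"),(.109,"top"),(.181,"grip")): print(n,proj(s,[st["eef_pos"][0],st["eef_pos"][1],z]))
E
```

```text
plate top s [[ 0.547 -0.263  0.109]
 [ 0.525 -0.208  0.109]
 [ 0.582 -0.184  0.109]
 [ 0.604 -0.239  0.109]] [ 0.564 -0.224  0.109] -67.70027450781522
press rim s [ 0.563 -0.233  0.045] [np.float64(0.11412890149256559), np.float64(0.11193019406389668), np.float64(0.11434908300891754), np.float64(0.11565427834310589)]
coaster s [ 563.1 -234.    87.6   91.7   23.7]
tamper mark s [ 0.56  -0.235  0.095] t [ 0.555 -0.216  0.095]
coaster mark t [ 0.558 -0.233  0.028]
grasp [ 0.562 -0.232  0.163]
base [189.083 251.909]
top [188.007 248.101]
grip [182.163 227.419]
```

```bash
python3 -m crank '[[-0.01,-0.05,-0.1,0,0,0,10],[-0.01,-0.05,-0.25,0,0,0,10],[-0.01,-0.05,-0.4,0,0,0,10],[-0.01,-0.05,-0.48,0,0,0,10],[-0.01,-0.05,-0.48,0,0,0,10],[-0.01,-0.05,-0.48,0,0,0,10]]'
python3 - <<'E'
from h import *
st=bot.state();print(st["contact_force"],st["moment"])
s=imaging.grab_frame("scene")
save(s,"w.png",(150,215,240,315),6)
for l in ("tamper","coaster"): print(l,[(x["uv"],round(x["confidence"],2)) for x in models.mark_of(l,s)[:1]])
E
```

```text
t: 17.55
eef_pos: [0.5614, -0.2374, 0.1147]
eef_rot: [-0.146, 0.691, 0.144, 0.693]
contact_force: [0.6, -0.4, -3.2]
opening: 0.025
[ 0.617 -0.435 -3.233] [-0.068 -0.034 -0.042]
tamper [([190.0, 263.8], 0.85)]
coaster [([192.4, 271.5], 0.74)]
```

View pics/w.png

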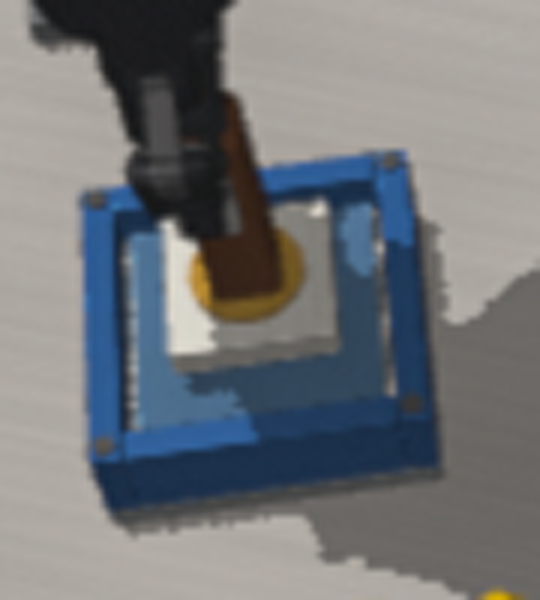

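Picture 10: the plate is just above the coaster, with top corners (170,357), (340,343) and (330,203). The rim screws at (95,199), (390,160), (411,403) and (104,446) give the press centre.

```bash
python3 - <<'E'
from h import *
s=imaging.grab_frame("scene");f=lambda a,b:(150+a/6-.5+.08,215+b/6-.5+.08)
W=lambda q,z:atz(s,f(*q),z)
P=[W(q,.0614) for q in ((170,357),(340,343),(330,203))]
print(P,(P[0]+P[2])/2,[np.linalg.norm(P[1]-P[i]) for i in(0,2)],np.degrees(np.arctan2(*(P[1]-P[0])[1::-1])))
S=[W(q,.045) for q in ((95,199),(390,160),(411,403),(104,446))]
print("press",np.mean(S,0),[np.linalg.norm(S[i]-S[i-1]) for i in range(4)])
for m in models.masks_of("coaster",s)[:1]: print("coaster",rect(s,m["mask"],.037))
print(atz(s,(190,263.8),.0474),atz(s,(192.4,271.5),.028))
E
```

```text
[array([ 0.602, -0.248,  0.061]), array([ 0.582, -0.191,  0.061]), array([ 0.524, -0.216,  0.061])] [ 0.563 -0.232  0.061] [np.float64(0.060307733954664704), np.float64(0.06244954360317881)] 109.93703234086661
press [ 0.562 -0.236  0.045] [np.float64(0.10980435751972847), np.float64(0.10980201546240267), np.float64(0.1097399728121184), np.float64(0.1091300808743666)]
coaster [ 562.7 -233.    86.2   90.7   24.4]
[ 0.562 -0.238  0.047] [ 0.569 -0.233  0.028]
```

```bash
python3 -m crank '[[0,-0.02,-0.04,0,0,0,10],[0,-0.02,-0.08,0,0,0,10],[0,-0.02,-0.08,0,0,0,10]]' 110
python3 -m crank '[[0,0,-0.02,0,0,0,10],[0,0,-0.04,0,0,0,10],[0,0,-0.06,0,0,0,10],[0,0,-0.06,0,0,0,10]]'
python3 -m crank '[[0,0,-0.02,0,0,0,10],[0,0,-0.04,0,0,0,10],[0,0,-0.04,0,0,0,10]]'
python3 -c "
from h import *
st=bot.state();print(st['contact_force'],st['moment'])"
```

```text
t: 18.1
eef_pos: [0.561, -0.2391, 0.1057]
eef_rot: [-0.145, 0.692, 0.145, 0.692]
contact_force: [-0.2, 0.6, -4.2]
opening: 0.025
t: 18.5
eef_pos: [0.5615, -0.2393, 0.1009]
eef_rot: [-0.146, 0.691, 0.144, 0.693]
contact_force: [-0.7, 0.3, 0.0]
opening: 0.0246
t: 18.8
eef_pos: [0.5615, -0.2393, 0.0968]
eef_rot: [-0.146, 0.691, 0.144, 0.693]
contact_force: [-2.4, 0.2, 3.8]
opening: 0.0247
[-2.433  0.186  3.753] [ 0.147  0.579 -0.08 ]
```

```bash
python3 -m crank '[[0,0,-0.02,0,0,0,10],[0,0,-0.03,0,0,0,10],[0,0,-0.03,0,0,0,10]]'
python3 -m crank '[[0,0,-0.01,0,0,0,10],[0,0,-0.015,0,0,0,10],[0,0,-0.015,0,0,0,10]]'
python3 -c "
from h import *
st=bot.state();print(st['contact_force'],st['moment'])
s=imaging.grab_frame('scene');save(s,'b.png',(150,215,240,315),6)"
```

```text
t: 19.1
eef_pos: [0.5616, -0.2394, 0.0939]
eef_rot: [-0.146, 0.691, 0.144, 0.693]
contact_force: [-2.1, -0.1, 6.5]
opening: 0.0246
t: 19.4
eef_pos: [0.5616, -0.2394, 0.0927]
eef_rot: [-0.146, 0.691, 0.144, 0.693]
contact_force: [-2.2, 0.5, 7.6]
opening: 0.0251
[-2.214  0.509  7.554] [ 0.224  0.775 -0.047]
```

View pics/b.png

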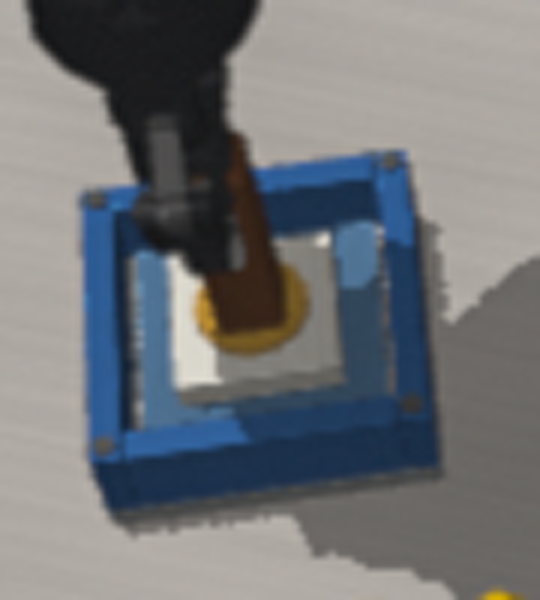

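Picture 11: the plate sits flat on the coaster, margins about equal (left 38 px, right 48 px, roughly 1.5 mm off centre). The spring is almost at its stop, so I push on to it and hold.

```bash
python3 -m crank '[[0,0,-0.01,0,0,0,10],[0,0,-0.015,0,0,0,10],[0,0,-0.015,0,0,0,10]]'
python3 -m crank '[[0,0,-0.01,0,0,0,10],[0,0,-0.01,0,0,0,10]]'
```

```text
t: 19.75
eef_pos: [0.5617, -0.2394, 0.0921]
eef_rot: [-0.146, 0.691, 0.144, 0.693]
contact_force: [-4.3, 1.2, 11.9]
opening: 0.0248
t: 19.95
eef_pos: [0.5618, -0.2395, 0.092]
eef_rot: [-0.146, 0.691, 0.144, 0.693]
contact_force: [-5.2, 1.1, 16.6]
opening: 0.0249
```

```bash
python3 -m crank '[[0,0,-0.01,0,0,0,10],[0,0,-0.02,0,0,0,10],[0,0,-0.02,0,0,0,10]]'
python3 -c "
from h import *
st=bot.state();print(st['contact_force'],st['moment'],RM(st['eef_rot']).apply([1,0,0]))"
```

```text
t: 20.25
eef_pos: [0.5619, -0.2396, 0.0918]
eef_rot: [-0.147, 0.69, 0.143, 0.694]
contact_force: [-9.0, 1.5, 26.5]
opening: 0.0249
[-9.001  1.493 26.48 ] [ 0.788  2.634 -0.084] [ 0.006 -0.003 -1.   ]
```

```bash
python3 -m crank '[[-0.01,0,0,0,0,0,10],[-0.01,0,0,0,0,0,10],[-0.01,0,0,0,0,0,10],[-0.01,0,0,0,0,0,10],[-0.01,0,0,0,0,0,10]]'
python3 -m crank '[[0,0,0,0,0,0,10],[0,0,0,0,0,0,10],[0,0,0,0,0,0,10],[0,0,0,0,0,0,10],[0,0,0,0,0,0,10],[0,0,0,0,0,0,10],[0,0,0,0,0,0,10],[0,0,0,0,0,0,10],[0,0,0,0,0,0,10],[0,0,0,0,0,0,10],[0,0,0,0,0,0,10],[0,0,0,0,0,0,10],[0,0,0,0,0,0,10],[0,0,0,0,0,0,10]]'
python3 -c "
from h import *
s=imaging.grab_frame('scene')
m=models.masks_of('coaster',s)
for x in m[:1]: print(rect(s,x['mask'],.025))
st=bot.state();print(st['contact_force'],st['moment'],RM(st['eef_rot']).apply([1,0,0]))"
```

```text
t: 20.75
eef_pos: [0.5616, -0.2396, 0.0918]
eef_rot: [-0.147, 0.69, 0.143, 0.694]
contact_force: [-6.9, 1.6, 25.6]
opening: 0.0248
t: 22.15
eef_pos: [0.5616, -0.2396, 0.0918]
eef_rot: [-0.147, 0.69, 0.143, 0.694]
contact_force: [-5.8, 2.6, 25.4]
opening: 0.0252
[ 559.2 -234.2   78.9   92.1   24.4]
[-6.501  2.76  25.71 ] [ 0.885  1.983 -0.01 ] [ 0.007 -0.003 -1.   ]
```

```bash
python3 -m crank '[[0,0,0,0.005,0.02,0,10],[0,0,0,0.005,0.02,0,10],[0,0,0,0.005,0.02,0,10],[0,0,0,0.005,0.02,0,10]]'
python3 -m crank '[[0,0,0,0,0,0,10],[0,0,0,0,0,0,10],[0,0,0,0,0,0,10],[0,0,0,0,0,0,10],[0,0,0,0,0,0,10],[0,0,0,0,0,0,10],[0,0,0,0,0,0,10],[0,0,0,0,0,0,10],[0,0,0,0,0,0,10],[0,0,0,0,0,0,10],[0,0,0,0,0,0,10],[0,0,0,0,0,0,10]]'
python3 -c "
from h import *
st=bot.state();print(st['contact_force'],st['moment'],RM(st['eef_rot']).apply([1,0,0]))"
```

```text
t: 22.65
eef_pos: [0.5622, -0.2397, 0.0918]
eef_rot: [-0.145, 0.693, 0.145, 0.691]
contact_force: [-4.6, 2.0, 23.0]
opening: 0.025
t: 23.85
eef_pos: [0.5622, -0.2397, 0.0918]
eef_rot: [-0.145, 0.693, 0.145, 0.691]
contact_force: [-5.2, 1.6, 23.3]
opening: 0.0246
[-5.154  1.613 23.337] [ 0.77   1.432 -0.101] [-0.002 -0.001 -1.   ]
```

```bash
python3 -m crank '[[0,0,0.03,0,0,0,10],[0,0,0.07,0,0,0,10],[0,0,0.12,0,0,0,10],[0,0,0.18,0,0,0,10],[0,0,0.25,0,0,0,10],[0,0,0.4,0,0,0,10],[0,0,0.6,0,0,0,10],[0,0,0.75,0,0,0,10],[0,0,0.75,0,0,0,10]]'
python3 -m crank '[[0,0.2,0,0,0,0,10],[-0.03,0.45,0,0,0,0,10],[-0.06,0.7,0,0,0,0,10],[-0.1,1,0,0,0,0,10],[-0.1,1,0,0,0,0,10]]' 70
python3 -m crank '[[-0.03,0.3,0,0,0,0,10],[-0.06,0.6,0,0,0,0,10],[-0.1,0.9,0,0,0,0,10],[-0.12,1,0,0,0,0,10],[-0.12,1,0,0,0,0,10]]'
python3 -m crank '[[-0.04,0.3,-0.1,0,0,0,10],[-0.1,0.6,-0.2,0,0,0,10],[-0.1,0.63,-0.4,0,0,0,10],[-0.1,0.63,-0.6,0,0,0,10],[-0.1,0.63,-0.8,0,0,0,10],[-0.1,0.63,-0.86,0,0,0,10],[-0.1,0.63,-0.86,0,0,0,10]]'
python3 -c "
from h import *
plan([.53,.024,.0917],frame([0,0,-1],h_(23.7)));st=bot.state();print(st['contact_force'])"
```

```text
t: 24.75
eef_pos: [0.5608, -0.2395, 0.164]
eef_rot: [-0.144, 0.695, 0.146, 0.69]
contact_force: [-0.6, -0.5, -4.4]
opening: 0.0245
t: 25.25
eef_pos: [0.5489, -0.1362, 0.161]
eef_rot: [-0.144, 0.696, 0.148, 0.688]
contact_force: [-0.2, 0.2, -3.3]
opening: 0.0247
t: 25.75
eef_pos: [0.5378, -0.0385, 0.1617]
eef_rot: [-0.145, 0.695, 0.147, 0.688]
contact_force: [1.3, -0.6, -3.5]
opening: 0.0246
t: 26.45
eef_pos: [0.528, 0.0227, 0.0758]
eef_rot: [-0.144, 0.696, 0.146, 0.689]
contact_force: [0.2, -1.4, -2.9]
opening: 0.0248
ang 1 shift [ 0.02   0.013 -0.028] turn [-0.002 -0.02   0.003] tcp [0.53  0.024 0.073]
ang 180 shift [ 0.02   0.013 -0.028] turn [-0.031  0.002 -5.997] tcp [0.53  0.024 0.073]
[ 0.171 -1.405 -2.931]
```

```bash
python3 -m crank '[[0.02,0.01,-0.01,0,-0.02,0,10],[0.02,0.01,-0.02,0,-0.02,0,10],[0.02,0.01,-0.02,0,-0.02,0,10]]' 30
python3 -m crank '[[0,0,-0.01,0,0,0,10],[0,0,-0.01,0,0,0,10]]'
```

```text
t: 26.75
eef_pos: [0.5309, 0.0247, 0.0753]
eef_rot: [-0.145, 0.691, 0.145, 0.693]
contact_force: [-0.4, 0.3, -4.0]
opening: 0.0245
t: 26.95
eef_pos: [0.5305, 0.0248, 0.0737]
eef_rot: [-0.145, 0.691, 0.145, 0.693]
contact_force: [0.4, 0.0, -5.4]
opening: 0.0249
```

```bash
python3 -m crank '[[0,0,-0.008,0,0,0,10],[0,0,-0.008,0,0,0,10]]'
python3 -m crank '[[0,0,-0.008,0,0,0,10],[0,0,-0.008,0,0,0,10]]'
```

```text
t: 27.15
eef_pos: [0.5305, 0.0248, 0.0735]
eef_rot: [-0.145, 0.691, 0.145, 0.693]
contact_force: [-3.4, -0.1, 4.3]
opening: 0.0249
t: 27.35
eef_pos: [0.5305, 0.0249, 0.0734]
eef_rot: [-0.145, 0.691, 0.145, 0.693]
contact_force: [-5.3, 0.6, 9.4]
opening: 0.0245
```

Contact on the mat is felt. I ease off, open and rise straight up.

```bash
python3 -m crank '[[0,0,0.01,0,0,0,28],[0,0,0.01,0,0,0,40],[0,0,0.01,0,0,0,70],[0,0,0.01,0,0,0,85],[0,0,0.01,0,0,0,85],[0,0,0.01,0,0,0,85],[0,0,0.01,0,0,0,85]]'
python3 -m crank '[[0,0,0.1,0,0,0,85],[0,0,0.3,0,0,0,85],[0,0,0.6,0,0,0,85],[0,0,1,0,0,0,85],[0,0,1,0,0,0,85]]'
python3 -m crank '[[-0.4,0,0.3,0,0,0,85],[-0.8,0,0.5,0,0,0,85],[-1,0,0.5,0,0,0,85],[-1,0,0.5,0,0,0,85]]'
python3 -m crank '[[-0.4,0,0,0,0,0,85],[-0.8,0,0,0,0,0,85],[-1,0,0,0,0,0,85],[-1,0,0,0,0,0,85]]'
python3 - <<'E'
from h import *
s=imaging.grab_frame("scene")
save(s,"z.png",(80,150,480,430),2)
for l in ("tamper","tamper_mid","coaster","mug_red","mug_yellow","glaze_jar","cup_terracotta","bowl_teal","bowl_white"):
    print(l,[(x["uv"],round(x["confidence"],2)) for x in models.mark_of(l,s)[:1]])
for m in models.masks_of("coaster",s)[:1]: print("coaster",rect(s,m["mask"],.037))
print(bot.state()["t"],bot.state()["contact_force"])
E
```

```text
t: 28.05
eef_pos: [0.5304, 0.0248, 0.0729]
eef_rot: [-0.145, 0.691, 0.145, 0.693]
contact_force: [-0.2, 0.2, 0.7]
opening: 0.0852
t: 28.55
eef_pos: [0.5331, 0.0249, 0.1793]
eef_rot: [-0.145, 0.688, 0.145, 0.696]
contact_force: [1.6, -0.2, -0.5]
opening: 0.0854
t: 28.95
eef_pos: [0.4288, 0.0248, 0.2246]
eef_rot: [-0.145, 0.69, 0.145, 0.694]
contact_force: [0.3, -1.5, -0.3]
opening: 0.0848
t: 29.35
eef_pos: [0.3292, 0.0248, 0.2232]
eef_rot: [-0.145, 0.691, 0.145, 0.693]
contact_force: [0.3, -0.2, -0.3]
opening: 0.085
tamper [([310.0, 287.0], 0.77)]
tamper_mid [([310.6, 275.2], 0.85)]
coaster [([190.1, 270.9], 0.81)]
mug_red [([333.4, 380.6], 0.62)]
mug_yellow [([216.6, 354.0], 0.87)]
glaze_jar [([368.5, 237.7], 0.7)]
cup_terracotta [([260.1, 219.1], 0.67)]
bowl_teal [([114.8, 315.9], 0.69)]
bowl_white [([112.2, 317.3], 0.78)]
coaster [ 562.7 -233.2   87.    90.3   24.3]
29.9 [-0.614 -0.122 -0.055]
```

View pics/z.png

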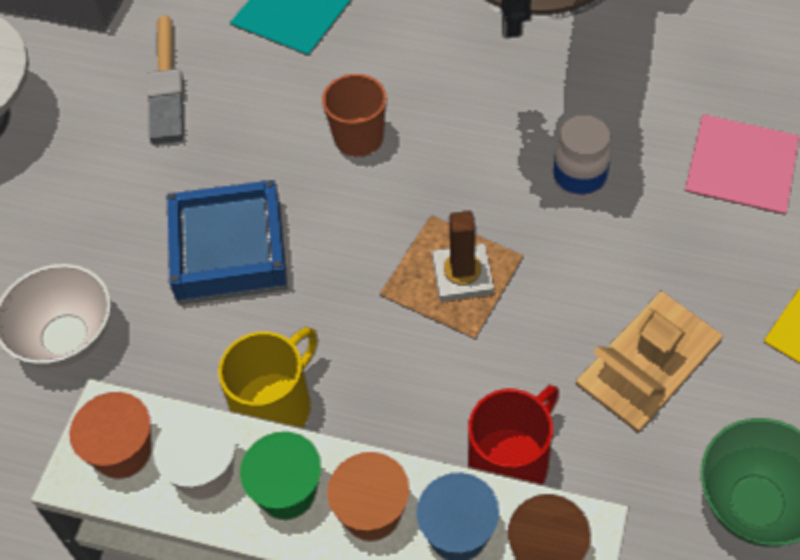

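Picture 12: the tamper stands upright and free on the cork mat (462,265), the coaster lies flat in the press (225,235), and the pots are where they were. I hand the job in.

```bash
python3 -c "
from cell import workorder;print(workorder.job_done())"
```

```text
the job is handed in; nothing more can be done
None
```

The job is done and handed in at about 30 s of the 61 s allowed. I lifted the tamper off its rest, stood it upright on the cork mat and let go. I then took a fresh hold from straight above and pressed the coaster down to its stop. Afterwards I stood the tamper back on the mat and let go.

**Pressing:** The bed stayed at the stop for over 3 s. The load on the coaster was about 27–30 N, well under the 70 N at which the tile cracks. Height stopped changing while the force rose, and the tool height matched a fully pushed-down bed.

**Last checks:**
- **Final picture:** the tamper stands upright and free on the mat, and the coaster lies flat in the press, within about 1 mm of where it started.
- **Pots:** the marks I could compare (mugs, jar, terracotta cup, white bowl) are within 1–3 px of their first positions. The network confused the green bowl with the white one, so I judged the green bowl by eye; it looks unmoved.

**Disagreements:**
- **Cameras:** the two cameras disagreed by 6–9 mm. I averaged them to set out and used offsets within one camera for the press, which left the tamper about 1.5 mm off centre.
- **Side force:** 5–9 N acted sideways during the press, and the tool leaned about 0.4°. I straightened it to about 0.1° for the last 1.2 s of the hold.
- **Bed level:** I judged this from the tool's angle and the stop, and did not measure it directly.

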